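# Set bush tweezers to the marked gap over the waiting bush

## Task

Lift the sprung tweezers off their rest and bring both bent tips above the bush that is waiting on the blue fixture, a couple of centimetres over it with the tweezers level. Squeeze them so that the black pointer stands on the scale mark of that bush's colour (yellow mark for the yellow bush, red mark for the red one), and finish holding them up there with the gap steady: do not put them down or let go. Leave both bushes and everything else on the bench where they are.

Things in the scene. Friction and masses are not known exactly. Their poses are not given: they have to be found in the camera images.
- tweezers_grip (a point): Loose steel sprung tweezers, 185 mm long, 95 g, lying open and level on their rest. Point midway between two black grips 16 mm tall, 54 mm over their outer faces when open. x to the tips, y the squeeze direction, z up. Flat grip (30 mm long) at y -27 mm on the fixed leg, round roller grip at +27 mm on the moving leg. Pivot at x -110 mm. Centre of mass about 20 mm behind the point.
- tweezers_arm (a joint): Squeeze of the sprung moving leg: 0 open, 0.245 rad shut. Tip gap / width over grips, mm: open 44 / 54; red mark 24 / 40.9 (0.118 rad); yellow mark 10 / 31.9 (0.199 rad); shut 2 / 26.7. A mark covers 3 mm of gap (0.0176 rad) either way. Width = 34 + 20 cos(q) - 110 sin(q) mm. Push at the grips 5 N open, 9 N red, 12 N yellow, 14 N shut: gripping harder without an opening set shuts them.
- tip_fixed (a point): Lower end of the fixed leg's bent-down tip (4 mm thick), at (+60, -24, -30) mm from tweezers_grip in its axes. The white scale plate with the red and yellow marks is on this leg, 38 mm ahead of the grips.
- tip_moving (a point): Lower end of the moving leg's bent-down tip, at (+60, +24, -30) mm from tweezers_grip when open; swings towards the fixed tip when squeezed. The black pointer over the scale is on this leg; it meets the red mark first, then the yellow.
- nest_center (a point): Centre of the top of the fixed blue square fixture (110 mm, with an aluminium disc of 96 mm), 30 mm above the bench. One of the two bushes stands about its middle at the start: the waiting bush. The other stands on a cardboard carton (100 x 100 x 30 mm) and is not wanted.
- bush_yellow_center (a point): Centre (half-way up) of the loose yellow bush: upright ring, outside diameter 44 mm, bore 26 mm, 20 mm high (top 50 mm above the bench).
- bush_red_center (a point): Centre (half-way up) of the loose red bush: upright ring, outside diameter 56 mm, bore 40 mm, 20 mm high (top 50 mm above the bench).
- rest: Fixed rest of the tweezers: grey base plate 200 x 90 x 8 mm, two blue crossbars 12 mm thick with tops 45 mm above the bench, 95 mm behind and 32 mm ahead of the tweezers' grip point; free space between them. Origin under its centre, x to the tips.
- screwdriver: Loose screwdriver, a bystander; origin under its centre.
- wrench: Loose wrench, a bystander; origin under its centre.
- washers: Loose steel spacer ring, 70 mm across, 30 mm high, a bystander; origin under its centre.
- oil: Loose white bottle with red cap, 56 mm across, 140 mm high, a bystander; origin under its centre.
- sample_cup: Loose white cup, 64 mm across, 70 mm high, a bystander; origin under its centre.
Not all that is in view belongs to the job. Of the things that look like the part that bears bush_yellow_center, the middle-sized one is meant.

How it is judged:
By the outcome, as a careful person would: the job done as asked, in the order asked, and still so for the second after the job is handed in, while the arm keeps its last pose, push and grip.
It also fails if it takes over 42 s, if anything falls off the work surface, if the arm or the gripper's body presses on something with over 40 N, if the wrist force passes 120 N, or if a joint passes its speed limit or range.

## Robot

A 7-joint arm with a two-finger parallel gripper is mounted at the origin on the work surface. World frame = base frame: x ahead of the robot, y to its left, z up, the work surface at z = 0. Lengths are in m, angles in rad, forces in N, time in s.
With the tool pointing down it reaches from about 0.4 to 0.85 m from the base axis. Payload 4.5 kg.
Tool frame: the origin (TCP) lies between the finger pads; the fingertips stand r.finger_overhang ahead of it and the grasp point (between the pads) lies 8 mm behind it (r.finger_overhang is the distance from the TCP to the fingertips, in m); z points along the fingers, x is the direction in which the jaws open and shut, and the axes are right-handed (so a half turn about z gives the same grasp; the last joint's range is limited). The gripper opens to 88 mm and grips with 3 to 60 N. Pads are 18 mm wide; open, the fingers measure 123 mm over their backs; the gripper's body (75 mm by 187 mm) begins 45 mm behind the grasp point.
Start: joints at [-1.177, 0.689, -0.195, 1.565, 0.157, 0.902, -0.215], TCP at [0.22, 0.585, 0.25] pointing down, gripper open.
Joint ranges: [-3.01, 3.01], [-0.46, 2.08], [-1.47, 1.51], [0.13, 2.56], [-1, 4.14], [0.04, 2.09], [-2.66, 2.66]. Speed limits (rad/s): [2.57, 2.57, 3.14, 3.14, 3.14, 3.14, 3.14].

## Interface

Orientations are given as a unit quaternion [x, y, z, w].
In Python, from plant import r gives the robot as it stands.
- The arm moves only by the tool move_arm, never from a script. Its argument "targets" is a list that holds one entry, the list of rows, each a list of 7 numbers: the turn, a rotation vector about the world's x, y, z in rad, then the shift along the world's x, y, z in m, then the opening, from 0 (shut) to 1 (fully open). A call has 1 to 5 rows; each row shifts and turns the pose as measured when the row begins; what a row does not reach is not made up. A row lasts 1/10 s, in which the tool goes at most 50 mm and 8.59 degrees, less where a joint would pass 70% of its speed; a pose out of reach is approached as far as the arm can. A call with a gripper value outside its range is refused whole. The fingers move at their own pace and stop on an object; "force" is the grip in N (left out, the last holds). Time passes only in rows, so rows that do not move let the fingers close. It gives the time, the measured TCP pose, the force and the opening at its end, in the units of the state.
- r.get_state(): the state, without advancing time (a new reading comes with each control period).
- r.snapshot(name): name is "scene" or "top" or "wrist"; returns a dict with "frame" (480x640x3 uint8, red, green, blue), "K" (3x3 intrinsics, pixels), "D" ([k1, k2, p1, p2, k3] as OpenCV has them; the pictures are not rectified), "T" (4x4, takes a point from camera to world coordinates). Camera axes: x right, y up, looking along -z (the intrinsics and any distortion apply to the point x, -y, -z); pixel columns grow to the right and rows downward; lengths in m; the calibration is good to about 2 mm. A picture is of the moment at which its call begins. There is no depth.
- r.finish_job(): hands the job in, once; it reports no verdict.
Trained networks look in a picture, given as the dict that the camera call returned (one of the last four; its "shot" number tells which), for a name from the list of things; names that differ only in an ending like _2 or _b are one class to them, and where a whole thing is asked for, a point or a joint stands for the part that bears it (a point fixed in the world has none). Each returns a list of dicts, best first, with "score" (0 to 1); they miss things now and then, are a little off and sometimes report something else, mostly with a low value. They report only what shows in the picture. A call takes as long as a camera call. They do not tell look-alikes from the thing itself.
- r.find_in(picture, query): "centre" ([row, column] in pixels, amid what is visible of it).
The state is a dict: "clock": time; "q": joint angles; "qd": joint speeds; "joint_torque": joint torques, N m; "tool_pos": TCP position; "eef_rot": TCP orientation; "contact_force": force on the tool from outside, world axes, zero at the start; "moment": the same for the moment, N m; "opening": opening from 0.0 (shut) to 1.0 (fully open).
Only numpy, scipy, OpenCV 4.12 (cv2) and the standard library are available. Lean on these libraries where they do the work, as an engineer would, in place of code of your own. Each camera call takes 0.05 s, during which the arm holds its last target. There are 200 camera calls.

## Working session

There is one attempt and no reset: what is moved stays moved. The work goes in short steps, Python scripts to look and compute and a tool call to move; the robot and the scene stay as the last step left them, time stands still between calls to the robot, and variables do not carry over. Pictures are saved under pics/ and viewed, about 8 in all and at most 12, crops included, and the job is handed in when it is done.

Besides the shell and the picture viewer there is one more tool, called after "Request:" in YAML: its name, and indented under it one key for each argument. move_arm: Moves the arm, as the interface text tells. Its arguments: {"type":"object","properties":{"targets":{"type":"array","items":{"type":"array","items":{"type":"array","items":{"type":"number"}}}},"force":{"type":"number"}},"required":["targets"]}

```bash
mkdir -p pics; ls; cat > h.py <<'E'
import numpy as np, cv2
from plant import r
def save(s,n,crop=None,scale=1):
    im=s["frame"][:,:,::-1]
    if crop: a,b,c,d=crop; im=im[a:b,c:d]
    im=cv2.resize(im,None,fx=scale,fy=scale,interpolation=cv2.INTER_CUBIC)
    cv2.imwrite(f"pics/{n}.png",im)
def world(s,rc,z):
    p=cv2.undistortPoints(np.array([[[rc[1],rc[0]]]],float),np.array(s["K"]),np.array(s["D"])).ravel()
    T=np.array(s["T"]); d=T[:3,:3]@np.array([p[0],-p[1],-1]); o=T[:3,3]
    return o+d*(z-o[2])/d[2]
def pix(s,P):
    T=np.array(s["T"]); c=(np.asarray(P,float)-T[:3,3])@T[:3,:3]
    return cv2.projectPoints(np.array([[c*[1,-1,-1]]]),np.zeros(3),np.zeros(3),np.array(s["K"]),np.array(s["D"]))[0].ravel()[::-1]
E
python3 - <<'E'
from h import *
st=r.get_state(); print({k:np.round(v,3) for k,v in st.items()}, r.finger_overhang)
Z=dict(tweezers_grip=.053,bush_yellow_center=.04,bush_red_center=.04,nest_center=.03,rest=.04,oil=.07,sample_cup=.035,washers=.015,wrench=.01,screwdriver=.01)
for c in ["top","scene"]:
    s=r.snapshot(c); save(s,c+"0"); print(c,np.round(s["T"],3).tolist())
    for k,z in Z.items():
        for d in r.find_in(s,k)[:4]: print(k,np.round(d["centre"]),round(d["score"],2),np.round(world(s,d["centre"],z),3))
E
```

```text
pics
{'clock': np.float64(0.0), 'q': array([-1.177,  0.69 , -0.194,  1.566,  0.157,  0.902, -0.215]), 'qd': array([-0.   ,  0.001,  0.   , -0.   ,  0.003,  0.   ,  0.   ]), 'joint_torque': array([-1.0000e-03, -5.2756e+01, -1.2670e+00, -1.5342e+01, -5.3000e-02,
        7.0000e-03,  0.0000e+00]), 'tool_pos': array([0.22 , 0.584, 0.249]), 'eef_rot': array([ 0.822,  0.569, -0.001,  0.001]), 'contact_force': array([ 1.224, -0.592, -0.036]), 'moment': array([-0.023,  0.01 , -0.02 ]), 'opening': np.float64(1.001)} 0.011
top [[-0.011, 0.998, -0.06, 0.462], [-1.0, -0.009, 0.028, 0.022], [0.027, 0.06, 0.998, 1.194], [0.0, 0.0, 0.0, 1.0]]
tweezers_grip [239. 414.] 0.77 [ 0.533 -0.241  0.053]
bush_yellow_center [273. 273.] 0.74 [0.452 0.11  0.04 ]
bush_yellow_center [253. 230.] 0.58 [0.503 0.216 0.04 ]
bush_red_center [202. 302.] 0.47 [0.629 0.038 0.04 ]
nest_center [213. 306.] 0.73 [0.602 0.026 0.03 ]
rest [244. 413.] 0.79 [ 0.52 -0.24  0.04]
rest [148. 237.] 0.48 [0.767 0.199 0.04 ]
oil [164. 162.] 0.59 [0.72  0.377 0.07 ]
sample_cup [148. 236.] 0.78 [0.769 0.202 0.035]
washers [148. 382.] 0.6
[... 389 characters left out ...]
3 0.13  0.04 ]
bush_yellow_center [342. 399.] 0.62 [0.583 0.335 0.04 ]
bush_yellow_center [257. 189.] 0.5 [ 0.771 -0.132  0.04 ]
bush_red_center [271. 292.] 0.78 [0.619 0.043 0.04 ]
bush_red_center [258. 189.] 0.59 [ 0.77  -0.131  0.04 ]
nest_center [280. 296.] 0.6 [0.622 0.064 0.03 ]
rest [340. 269.] 0.71 [0.763 0.199 0.04 ]
rest [218. 262.] 0.65 [ 0.557 -0.193  0.04 ]
oil [388. 356.] 0.86 [0.727 0.397 0.07 ]
sample_cup [340. 270.] 0.83 [0.76  0.195 0.035]
washers [256. 187.] 0.89 [ 0.76  -0.176  0.015]
washers [199. 263.] 0.46 [ 0.483 -0.321  0.015]
wrench [228. 174.] 0.68 [ 0.731 -0.325  0.01 ]
wrench [198. 255.] 0.48 [ 0.491 -0.349  0.01 ]
screwdriver [297. 479.] 0.58 [0.342 0.301 0.01 ]
```

```bash
python3 - <<'E'
import cv2
im=cv2.imread("pics/top0.png"); cv2.imwrite("pics/top0c.png",cv2.resize(im[110:350,140:480],None,fx=2.3,fy=2.3,interpolation=cv2.INTER_CUBIC))
im=cv2.imread("pics/scene0.png"); cv2.imwrite("pics/scene0c.png",cv2.resize(im[150:420,130:490],None,fx=2.2,fy=2.2,interpolation=cv2.INTER_CUBIC))
E
```

```text
(no output)
```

View pics/top0c.png

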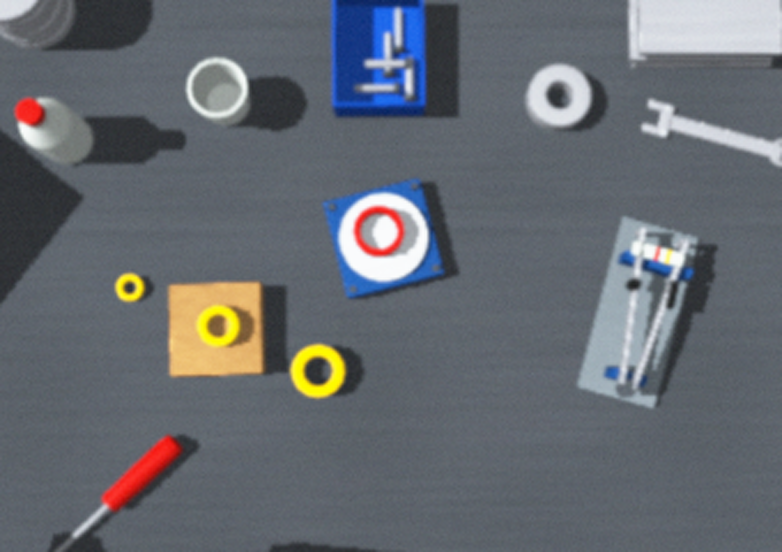

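View pics/scene0c.png

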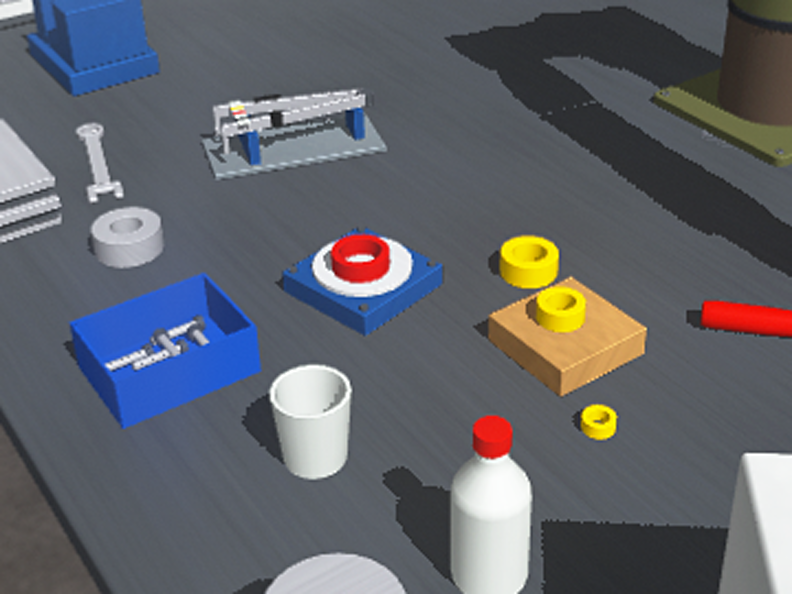

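The red bush stands on the blue fixture (top crop 380,232), so the red mark is the target. Of the three yellow rings (130,287 small; 218,325 middle, on the carton; 318,370 large), the middle one is the yellow bush, and it is not wanted. The tweezers lie around (650,300) with the tips up the image (+x). The roller is on the left and the scale and flat grip are on the right. I'll go there.

Request:
move_arm:
  targets:
    - [[0,0,0.02,0.033,-0.037,0,1],[0,0,0.02,0.033,-0.037,0,1],[0,0,0.02,0.033,-0.037,0,1],[0,0,0.02,0.033,-0.037,0,1],[0,0,0.02,0.033,-0.037,0,1]]
  force: 5

```text
clock: 1.6
tool_pos: [0.3797, 0.4029, 0.2501]
eef_rot: [0.786, 0.618, 0.001, -0.005]
contact_force: [0.4, 0.0, 0.3]
opening: 1.002
```

Request:
move_arm:
  targets:
    - [[0,0,0,0.033,-0.037,0,1],[0,0,0,0.033,-0.037,0,1],[0,0,0,0.033,-0.037,0,1],[0,0,0,0.01,-0.048,0,1],[0,0,0,0.01,-0.048,0,1]]

```text
clock: 2.1
tool_pos: [0.5035, 0.1935, 0.2509]
eef_rot: [0.786, 0.618, 0.004, -0.004]
contact_force: [0.8, -0.2, -0.2]
opening: 0.999
```

Request:
move_arm:
  targets:
    - [[0,0,0,0,-0.05,0,1],[0,0,0,0,-0.05,0,1],[0,0,0,0,-0.05,0,1],[0,0,0,0,-0.05,0,1],[0,0,0,0,-0.05,0,1]]

```text
clock: 2.6
tool_pos: [0.5054, -0.0567, 0.2517]
eef_rot: [0.787, 0.617, 0.006, -0.003]
contact_force: [1.7, 0.4, -0.1]
opening: 0.999
```

Request:
move_arm:
  targets:
    - [[0,0,0,0,-0.05,0,1],[0,0,0,0,-0.05,0,1],[0,0,0,0,-0.05,0,1],[0,0,0,0,-0.04,0,1],[0,0,0,0,0,0,1]]

```text
clock: 3.1
tool_pos: [0.5029, -0.2582, 0.2522]
eef_rot: [0.791, 0.612, 0.005, -0.0]
contact_force: [-0.7, -0.1, -0.4]
opening: 1.003
```

```bash
python3 - <<'E'
from h import *
s=r.snapshot("wrist"); save(s,"w1",None,1.25); print(np.round(s["T"],3).tolist(),np.round(s["K"],0).tolist(),s["D"])
for k in ["tweezers_grip","rest","tip_fixed","tip_moving"]:
    for d in r.find_in(s,k)[:3]: print(k,np.round(d["centre"]),round(d["score"],2),np.round(world(s,d["centre"],.053),3))
t=r.get_state(); print(t["tool_pos"],pix(s,[t["tool_pos"][0],t["tool_pos"][1],.053]))
E
```

```text
[[0.25, -0.92, -0.301, 0.426], [0.968, 0.24, 0.069, -0.24], [0.009, -0.309, 0.951, 0.387], [0.0, 0.0, 0.0, 1.0]] [[357.0, 0.0, 319.0], [0.0, 357.0, 241.0], [0.0, 0.0, 1.0]] [-0.012877  0.        0.        0.        0.      ]
rest [202. 317.] 0.67 [ 0.493 -0.256  0.053]
tip_fixed [246. 338.] 0.94 [ 0.541 -0.247  0.053]
tip_moving [224. 341.] 0.83 [ 0.52  -0.239  0.053]
[ 0.50488703 -0.24806467  0.25263335] [211.2194213  327.72229159]
```

View pics/w1.png

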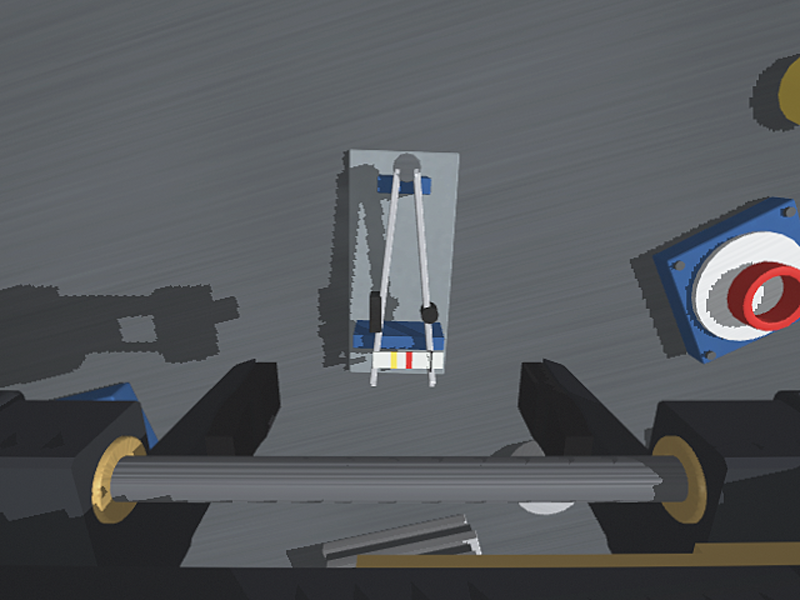

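The wrist picture (800 px wide) shows the tweezers with the flat grip at (376,312), the roller at (429,313), the pivot at (406,165) and the tips at (374,385) and (432,385). The pointer stands at the open end of the scale.

```bash
python3 - <<'E'
from h import *
s=r.snapshot("wrist")
f=lambda c,w,z:world(s,[w/1.25,c/1.25],z)
z=.058
a,b,p=f(376,312,z),f(429,313,z),f(406,165,z); t1,t2=f(374,385,.052),f(432,385,.052)
ao,bo=f(370,312,z),f(438,313,z)
print(a,b,p,t1,t2,np.linalg.norm(a-b),np.linalg.norm(ao-bo))
m=(ao+bo)/2; mt=(t1+t2)/2
for u in [(m-p),(mt-p)]: print("yaw",np.degrees(np.arctan2(u[1],u[0])),np.linalg.norm(u))
d=b-a; print("y-90",np.degrees(np.arctan2(d[1],d[0]))-90, "mid",m)
t=r.get_state(); print(t["tool_pos"]); 
from scipy.spatial.transform import Rotation as R
M=R.from_quat(t["eef_rot"]).as_matrix(); print(np.round(M,3),"toolx",np.degrees(np.arctan2(M[1,0],M[0,0])))
E
```

```text
[ 0.536906   -0.27100285  0.058     ] [ 0.54773013 -0.23091541  0.058     ] [ 0.43534545 -0.22273997  0.058     ] [ 0.60150411 -0.28972792  0.052     ] [ 0.61343813 -0.2423367   0.052     ] 0.04152305462013289 0.05327716984241106
yaw -14.161442462996982 0.11062202024505842
yaw -14.117957475621346 0.17758793135640683
y-90 -15.110276394496324 mid [ 0.54260569 -0.2498042   0.058     ]
[ 0.5049383  -0.24803918  0.2526703 ]
[[ 0.237  0.972  0.009]
 [ 0.971 -0.237  0.012]
 [ 0.014  0.006 -1.   ]] toolx 76.29847395152316
```

Request:
move_arm:
  targets:
    - [[-0.006,0.005,-0.01,0.019,-0.001,-0.03,1],[-0.006,0.004,0,0.019,-0.001,-0.03,1],[0,0,0,0,0,-0.04,1],[0,0,0,0,0,-0.03,1],[0,0,0,0,0,0,1]]

```text
clock: 3.9
tool_pos: [0.5484, -0.2416, 0.1216]
eef_rot: [0.786, 0.619, 0.003, 0.002]
contact_force: [-0.8, -0.4, -0.2]
opening: 0.999
```

```bash
python3 - <<'E'
from h import *
from scipy.spatial.transform import Rotation as R
s=r.snapshot("wrist"); save(s,"w2",None,1.25)
t=r.get_state(); print(t["tool_pos"],pix(s,[t["tool_pos"][0],t["tool_pos"][1],.055])*1.25, pix(s,[.5426,-.2498,.058])*1.25)
M=R.from_quat(t["eef_rot"]).as_matrix(); print(np.round(M,3),"toolx",np.degrees(np.arctan2(M[1,0],M[0,0])))
E
```

```text
[ 0.54944684 -0.2418152   0.12345721] [330.50655537 398.32884075] [323.48324742 378.62652963]
[[ 0.234  0.972  0.009]
 [ 0.972 -0.234 -0.001]
 [ 0.002  0.009 -1.   ]] toolx 76.45016187559065
```

View pics/w2.png

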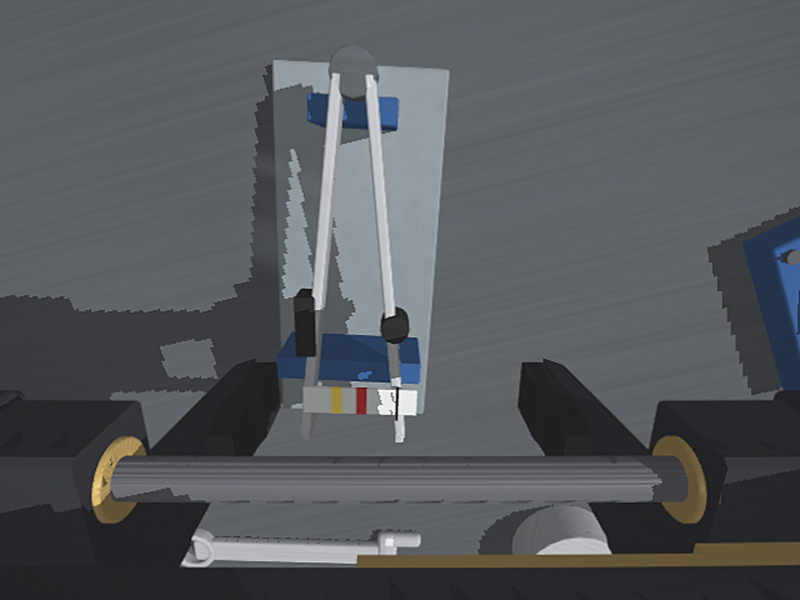

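The grips show at (305,322) and (395,325). The tool is about 47 px to the right of their middle, because I had used the first picture's pixels with a later camera pose. I'll redo this with a settled snapshot.

```bash
python3 - <<'E'
from h import *
s=r.snapshot("wrist"); s2=r.snapshot("wrist")
g=lambda im:cv2.cvtColor(im,cv2.COLOR_BGR2GRAY).astype(np.float32)[40:280,215:350]
old=cv2.resize(cv2.imread("pics/w2.png"),(640,480)); new=s["frame"][:,:,::-1].copy()
d,q=cv2.phaseCorrelate(g(old),g(new)); print("shift",d,q)
f=lambda c,w,z:world(s,[w/1.25+d[1],c/1.25+d[0]],z)
z=.056
ao,bo=f(294.5,322,z),f(410,325,z); a,b=f(305,322,z),f(395,325,z); p=f(354,72,z)
m=(ao+bo)/2; print("outer",np.linalg.norm(ao-bo),"mid",m)
u=m-p; print("yaw",np.degrees(np.arctan2(u[1],u[0])),np.linalg.norm(u)); v=b-a; print(np.degrees(np.arctan2(v[1],v[0]))-90)
t=r.get_state(); print(t["tool_pos"],m-t["tool_pos"])
E
```

```text
shift (0.6495092056017455, -2.63842268417001) 0.803336398748704
outer 0.05577757162617731 mid [ 0.54077116 -0.26212466  0.056     ]
yaw -15.640073217751855 0.10960102692862249
-15.579458853698227
[ 0.55104819 -0.24363694  0.12618578] [-0.01027703 -0.01848771 -0.07018578]
```

Request:
move_arm:
  targets:
    - [[0,0.009,-0.035,-0.011,-0.018,0,1],[0,0,0,0,0,-0.02,1],[0,0,0,0,0,0,1],[0,0,0,0,0,0,1]]

```text
clock: 4.45
tool_pos: [0.5411, -0.2685, 0.1135]
eef_rot: [0.799, 0.601, 0.002, 0.009]
contact_force: [0.3, -0.2, -0.2]
opening: 1.001
```

```bash
cat > chk.py <<'E'
from h import *
from scipy.spatial.transform import Rotation as R
t=r.get_state(); M=R.from_quat(t["eef_rot"]).as_matrix(); print(t["clock"],np.round(t["tool_pos"],4),"z",np.round(M[:,2],3),"toolx",np.degrees(np.arctan2(M[1,0],M[0,0])),"open mm",t["opening"]*88,np.round(t["contact_force"],1))
E
python3 chk.py
```

```text
4.45 [ 0.5411 -0.2685  0.1135] z [ 0.014 -0.011 -1.   ] toolx 73.83677843767778 open mm 88.10738954606335 [ 0.3 -0.2 -0.2]
```

Request:
move_arm:
  targets:
    - [[0.008,0.01,0.01,-0.002,0.007,-0.02,1],[0,0,0,0,0,-0.02,1],[0,0,0,0,0,-0.01,1],[0,0,0,0,0,0,1],[0,0,0,0,0,0,1]]

```text
clock: 4.95
tool_pos: [0.5396, -0.2623, 0.0636]
eef_rot: [0.797, 0.604, 0.002, 0.004]
contact_force: [-0.6, 0.6, -0.9]
opening: 0.997
```

```bash
python3 chk.py
```

```text
4.95 [ 0.5396 -0.2623  0.0636] z [ 0.007 -0.004 -1.   ] toolx 74.35111364729273 open mm 87.70762557031874 [-0.6  0.6 -0.9]
```

Request:
move_arm:
  targets:
    - [[0.003,0.005,0,0,0.001,-0.01,1],[0,0,0,0,0,-0.009,1],[0,0,0,0,0,0,0.8],[0,0,0,0,0,0,0.7],[0,0,0,0,0,0,0.64]]
  force: 25

```text
clock: 5.45
tool_pos: [0.5405, -0.2613, 0.044]
eef_rot: [0.797, 0.604, 0.001, 0.001]
contact_force: [-0.2, 0.8, 0.9]
opening: 0.747
```

```bash
python3 - <<'E'
from chk import *
s=r.snapshot("wrist"); save(s,"w3",None,1.25)
E
```

```text
5.45 [ 0.5405 -0.2613  0.044 ] z [ 0.003 -0.001 -1.   ] toolx 74.36269224874361 open mm 65.72417942463332 [-0.2  0.8  0.9]
```

View pics/w3.png

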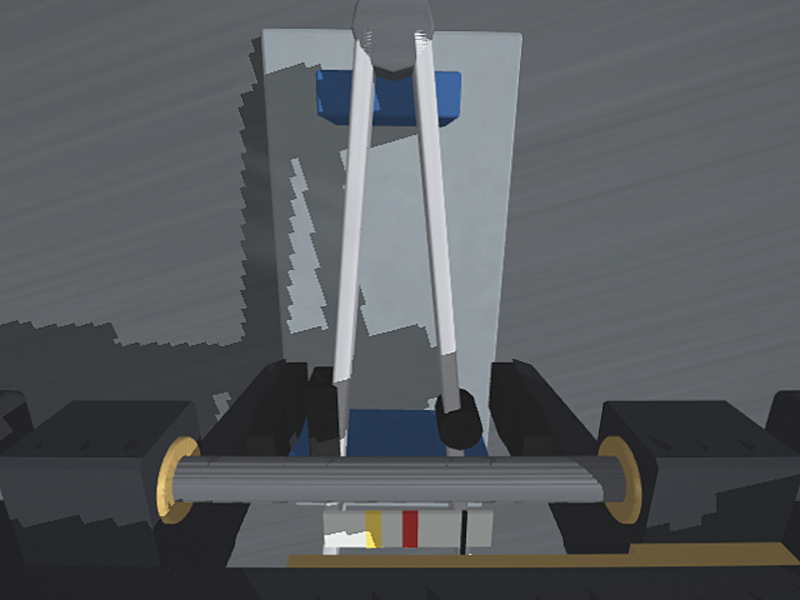

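The fingers straddle the grips: flat grip at (322,410), roller at (460,420), pads outside both. The scale is visible at (410,530), with the pointer at 464, red at 410 and yellow at 373. Next is a light close.

Request:
move_arm:
  targets:
    - [[0,0,0,0,0,0,0.58],[0,0,0,0,0,0,0.54],[0,0,0,0,0,0,0.53],[0,0,0,0,0,0,0.53],[0,0,0,0,0,0,0.53]]

```text
clock: 6.0
tool_pos: [0.5408, -0.2615, 0.0447]
eef_rot: [0.797, 0.604, 0.001, 0.002]
contact_force: [-0.4, -0.1, -0.6]
opening: 0.528
```

```bash
python3 chk.py
```

```text
6.0 [ 0.5408 -0.2615  0.0447] z [ 0.004 -0.002 -1.   ] toolx 74.34945769535626 open mm 46.47368161197877 [-0.4 -0.1 -0.6]
```

Lift gently.

Request:
move_arm:
  targets:
    - [[0,0,0,0,0,0.008,0.53],[0,0,0,0,0,0.012,0.53],[0,0,0,0,0,0.015,0.53],[0,0,0,0,0,0.015,0.53],[0,0,0,0,0,0.01,0.53]]

```text
clock: 6.5
tool_pos: [0.5401, -0.2612, 0.1092]
eef_rot: [0.797, 0.604, 0.001, 0.001]
contact_force: [-0.5, 0.1, -1.2]
opening: 0.531
```

Request:
move_arm:
  targets:
    - [[0,0,0,0,0,0.015,0.53],[0,0,0,0,0,0.01,0.53],[0,0,0,0,0,0,0.53],[0,0,0,0,0,0,0.53]]

```text
clock: 6.9
tool_pos: [0.5412, -0.2619, 0.1396]
eef_rot: [0.797, 0.604, 0.002, 0.004]
contact_force: [-0.2, 0.6, -1.1]
opening: 0.532
```

```bash
python3 - <<'E'
from chk import *
a=r.snapshot("wrist"); b=r.snapshot("scene")
A=cv2.resize(a["frame"][:,:,::-1],(533,400)); c,d=map(int,pix(b,t["tool_pos"])); print(c,d)
B=cv2.resize(b["frame"][c-65:c+65,d-85:d+85,::-1],None,fx=3,fy=3,interpolation=cv2.INTER_CUBIC)
o=np.zeros((600,800,3),np.uint8); o[:400,:400]=A[:,66:466]; o[:390,290:800]=B[:390] if 0 else B
o[:400,:290]=A[:,122:412]; cv2.imwrite("pics/lift.png",o[:400])
# nest geometry with top camera
s=r.snapshot("top"); h=cv2.cvtColor(s["frame"],cv2.COLOR_RGB2HSV)
m=(((h[...,0]<8)|(h[...,0]>172))&(h[...,1]>150)&(h[...,2]>90)).astype(np.uint8)
n,l,st,ce=cv2.connectedComponentsWithStats(m)
for i in range(1,n):
    if st[i,4]>25:
        x0,y0,w,hh,ar=st[i]; cc=[y0+hh/2-.5,x0+w/2-.5]; print(cc,ar,world(s,cc,.05),world(s,cc,.045))
E
```

```text
6.9 [ 0.5412 -0.2619  0.1396] z [ 0.008 -0.003 -1.   ] toolx 74.34034277539723 open mm 46.85394936502129 [-0.2  0.6 -1.1]
168 250
[np.float64(158.0), np.float64(152.5)] 105 [0.74110469 0.40824126 0.05      ] [0.74232502 0.40992975 0.045     ]
[np.float64(210.0), np.float64(304.0)] 141 [0.60721056 0.03166624 0.05      ] [0.60784594 0.03170957 0.045     ]
[np.float64(243.5), np.float64(43.5)] 203 [0.53018105 0.67732554 0.05      ] [0.5304799 0.6801896 0.045    ]
[np.float64(315.0), np.float64(201.0)] 405 [0.35175218 0.28532201 0.05      ] [0.35127152 0.28647349 0.045     ]
```

View pics/lift.png

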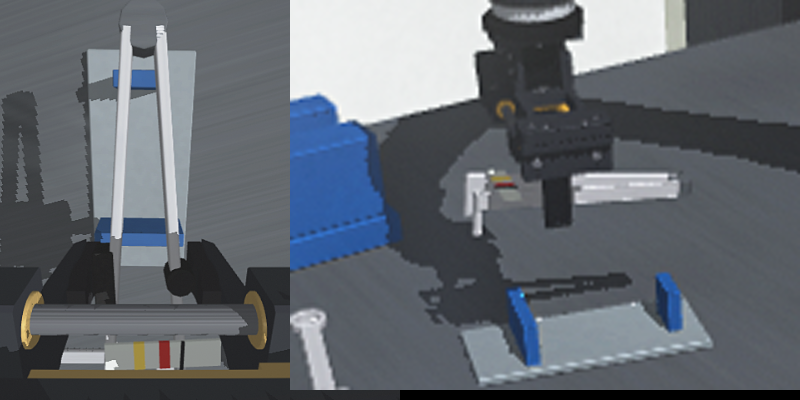

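```bash
python3 - <<'E'
from chk import *
s=r.snapshot("scene"); w=r.snapshot("wrist"); save(w,"w4raw"); save(s,"s4raw")
T=t["tool_pos"]; ex=np.array([M[1,0],-M[0,0],0]); ex/=np.linalg.norm(ex); ey=np.array([M[0,0],M[1,0],0])
g=T+[0,0,.008]+ey*.0036
c,d=168,250
for p in [0,3,6,10,15]:
    a=np.radians(p); fx=ex*np.cos(a)+np.array([0,0,np.sin(a)]); fz=np.array([0,0,np.cos(a)])-ex*np.sin(a)
    P=lambda x,y,z:g+fx*x+ey*y+fz*z
    S=lambda q:np.round([(pix(s,q)[1]-(d-85))*3+290,(pix(s,q)[0]-(c-65))*3])
    W=lambda q:np.round([pix(w,q)[1]*.8333-122,pix(w,q)[0]*.8333])
    print(p,"scene piv,tipM,tipF",S(P(-110,0,0)),S(P(60,19,-30)),S(P(60,-24,-30)),"wrist piv",W(P(-110,0,0)),W(P(0,-27,8)))
E
```

```text
7.05 [ 0.5409 -0.2617  0.1388] z [ 0.007 -0.003 -1.   ] toolx 74.3454814813248 open mm 47.002943363437154 [ 0.1 -0.1 -0.6]
0 scene piv,tipM,tipF [7580. -906.] [ 8987. -7039.] [-5311.  2729.] wrist piv [ 143. 1006.] [1035.  118.]
3 scene piv,tipM,tipF [6780. -465.] [ 7634. -5314.] [-6390.  2815.] wrist piv [ 143. 1113.] [1027.  132.]
6 scene piv,tipM,tipF [6153. -116.] [ 6697. -4129.] [-7842.  2920.] wrist piv [ 143. 1201.] [1021.  146.]
10 scene piv,tipM,tipF [5497.  253.] [ 5817. -3025.] [-10791.   3114.] wrist piv [143. 921.] [1014.  164.]
15 scene piv,tipM,tipF [4866.  614.] [ 5055. -2080.] [-18221.   3513.] wrist piv [   168. -22339.] [1010.  187.]
```

```bash
python3 - <<'E'
from chk import *
s=r.snapshot("scene"); w=r.snapshot("wrist")
T=t["tool_pos"]; ex=np.array([M[1,0],-M[0,0],0]); ex/=np.linalg.norm(ex); ey=np.array([M[0,0],M[1,0],0])
g=T+[0,0,.008]+ey*.0036
c,d=168,250
for p in [-5,0,5,10]:
    a=np.radians(p); fx=ex*np.cos(a)+np.array([0,0,np.sin(a)]); fz=np.array([0,0,np.cos(a)])-ex*np.sin(a)
    P=lambda x,y,z:g+(fx*x+ey*y+fz*z)/1000
    S=lambda q:np.round([(pix(s,q)[1]-(d-85))*3+290,(pix(s,q)[0]-(c-65))*3])
    W=lambda q:np.round([pix(w,q)[1]*.8333-122,pix(w,q)[0]*.8333])
    print(p,"scene piv,tipM,tipF",S(P(-110,0,0)),S(P(60,19,-30)),S(P(60,-24,-30)),"wrist piv",W(P(-110,0,0)),W(P(0,-27,8)))
E
```

```text
7.15 [ 0.5409 -0.2617  0.1387] z [ 0.006 -0.003 -1.   ] toolx 74.3483932612964 open mm 46.652142650771104 [ 0.2  0.2 -0.8]
-5 scene piv,tipM,tipF [677. 160.] [485. 251.] [475. 229.] wrist piv [154.  12.] [ 93. 286.]
0 scene piv,tipM,tipF [678. 171.] [481. 246.] [471. 224.] wrist piv [153.  18.] [ 93. 284.]
5 scene piv,tipM,tipF [678. 182.] [477. 240.] [467. 219.] wrist piv [153.  26.] [ 93. 283.]
10 scene piv,tipM,tipF [677. 193.] [474. 234.] [464. 213.] wrist piv [152.  35.] [ 93. 282.]
```

```bash
python3 - <<'E'
import cv2,numpy as np
s=cv2.imread("pics/s4raw.png")[145:200,215:305]; w=cv2.imread("pics/w4raw.png")[0:110,230:400]
a=cv2.resize(s,(800,489),interpolation=cv2.INTER_CUBIC)
f=800/90
def mark(v,col):
    x=((v[0]-290)/3+165-215)*f+f/2; y=(v[1]/3+103-145)*f+f/2; cv2.drawMarker(a,(int(x),int(y)),col,cv2.MARKER_CROSS,14,1)
for v in [(678,171),(481,246),(471,224)]: mark(v,(0,255,0))
for v in [(678,184),(476,239),(466,218)]: mark(v,(0,0,255))
cv2.imwrite("pics/pitch.png",a)
E
```

```text
(no output)
```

View pics/pitch.png

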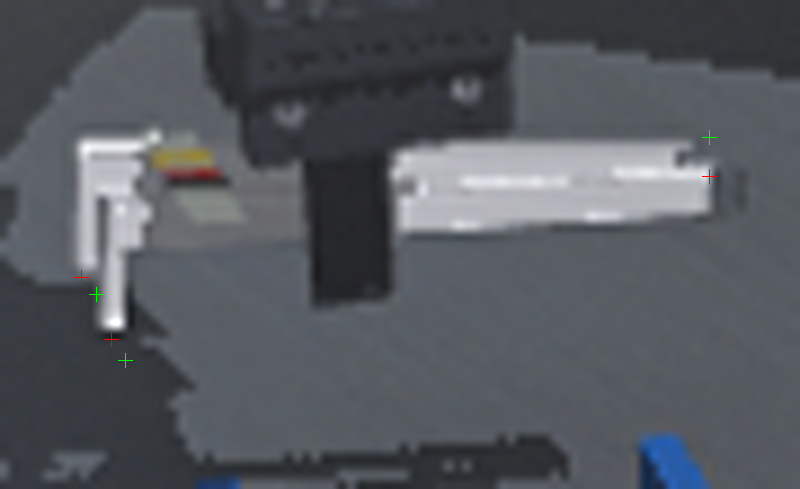

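The tweezers are up off the rest and held, with the tail drooping roughly 5°. I'll level that once the squeeze is final. Now I'll carry them over the fixture.

Request:
move_arm:
  targets:
    - [[0.003,0.006,0,0,0.01,0,0.53],[0,0,0,0.001,0.02,0,0.53],[0,0,0,0.001,0.03,0,0.53],[0,0,0,0.001,0.03,0,0.53],[0,0,0,0.001,0.03,0,0.53]]

```text
clock: 7.75
tool_pos: [0.5435, -0.1414, 0.1375]
eef_rot: [0.8, 0.6, -0.001, -0.0]
contact_force: [1.1, 0.6, -1.5]
opening: 0.533
```

Request:
move_arm:
  targets:
    - [[0,0,0,0.001,0.03,0,0.53],[0,0,0,0.001,0.03,0,0.53],[0,0,0,0.001,0.03,0,0.53],[0,0,0,0.001,0.03,0,0.53],[0,0,0,0.001,0.02,0,0.53]]

```text
clock: 8.25
tool_pos: [0.5473, 0.0115, 0.1371]
eef_rot: [0.798, 0.603, -0.0, -0.002]
contact_force: [0.7, 0.4, -0.8]
opening: 0.533
```

Request:
move_arm:
  targets:
    - [[0,0,0,0,0.02,0,0.53],[0,0,0,0,0.01,0,0.53],[0,0,0,0,0,0,0.53],[0,0,0,0,0,0,0.53]]

```text
clock: 8.65
tool_pos: [0.5462, 0.0492, 0.137]
eef_rot: [0.795, 0.606, -0.0, -0.004]
contact_force: [0.4, -0.5, -1.1]
opening: 0.528
```

```bash
python3 - <<'E'
from chk import *
s=r.snapshot("scene"); h=cv2.cvtColor(s["frame"],cv2.COLOR_RGB2HSV)
m=(((h[...,0]<8)|(h[...,0]>172))&(h[...,1]>150)&(h[...,2]>90)).astype(np.uint8)
n,l,st,ce=cv2.connectedComponentsWithStats(m)
for i in range(1,n):
    if st[i,4]>25: x0,y0,w,hh,ar=st[i]; print(st[i],world(s,[y0+hh/2-.5,x0+w/2-.5],.04))
E
```

```text
8.65 [0.5462 0.0492 0.137 ] z [-0.005  0.006 -1.   ] toolx 74.62756504051625 open mm 46.49004497708927 [ 0.4 -0.5 -1.1]
[280 256  27  22 442] [0.6074638  0.02965431 0.04      ]
[449 287  52  17 647] [0.37647946 0.31658299 0.04      ]
[345 339  18  20 297] [0.65691154 0.301527   0.04      ]
```

Request:
move_arm:
  targets:
    - [[0,0,0,0.004,0.001,-0.01,0.53],[0,0,0,0,0,-0.015,0.53],[0,0,0,0,0,-0.008,0.52],[0,0,0,0,0,0,0.5],[0,0,0,0,0,0,0.48]]

```text
clock: 9.2
tool_pos: [0.5513, 0.0442, 0.1012]
eef_rot: [0.798, 0.603, -0.001, -0.003]
contact_force: [0.3, -0.5, -1.2]
opening: 0.484
```

Request:
move_arm:
  targets:
    - [[0,0,0,0,0,0,0.465],[0,0,0,0,0,0,0.465],[0,0,0,0,0,0,0.465],[0,0,0,0,0,0,0.465]]

```text
clock: 9.6
tool_pos: [0.5521, 0.0438, 0.1023]
eef_rot: [0.798, 0.602, -0.0, -0.002]
contact_force: [-0.9, 0.6, -0.6]
opening: 0.465
```

```bash
python3 - <<'E'
from chk import *
s=r.snapshot("scene"); w=r.snapshot("wrist"); save(w,"w5raw"); save(s,"s5raw"); np.savez("p5.npz",tool=t["tool_pos"],M=M,Ts=s["T"],Ks=s["K"],Ds=s["D"],Tw=w["T"],Kw=w["K"],Dw=w["D"])
c,d=[int(v) for v in pix(s,t["tool_pos"])]; c+=8; print(c,d)
a=s["frame"][c-40:c+40,d-65:d+60,::-1]; a=cv2.resize(a,None,fx=6.4,fy=6.4,interpolation=cv2.INTER_CUBIC)[:,:800]
cv2.imwrite("pics/s5.png",a)
E
```

```text
9.6 [0.5521 0.0438 0.1023] z [-0.003  0.003 -1.   ] toolx 74.0764401747325 open mm 40.928046328735576 [-0.9  0.6 -0.6]
243 318
```

View pics/s5.png

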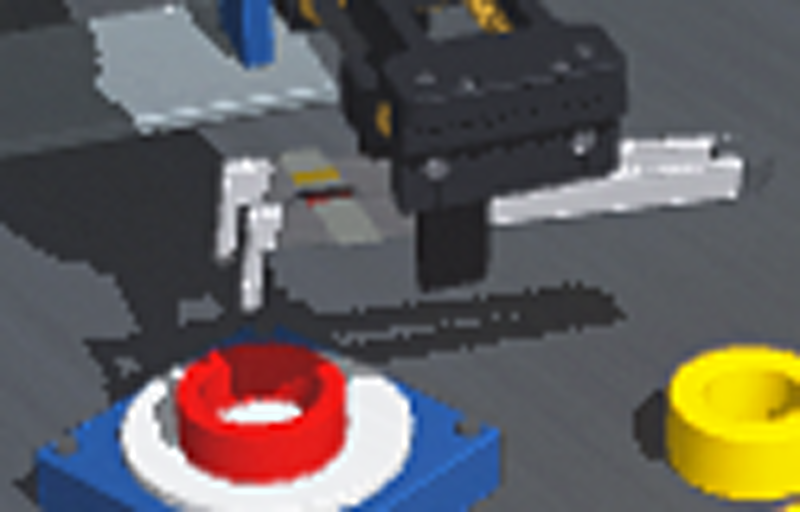

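```bash
python3 - <<'E'
import cv2
a=cv2.imread("pics/w5raw.png"); cv2.imwrite("pics/w5.png",cv2.resize(a[:,170:490],(800,1200),interpolation=cv2.INTER_CUBIC)[0:1200])
b=cv2.resize(a[0:110,200:440],None,fx=3.333,fy=3.333,interpolation=cv2.INTER_CUBIC); c=cv2.resize(a[390:460,230:410],None,fx=3.333,fy=3.333,interpolation=cv2.INTER_CUBIC)
import numpy as np
o=np.zeros((600,800,3),np.uint8); o[:b.shape[0],:b.shape[1]]=b; o[367:367+c.shape[0],:c.shape[1]]=c; cv2.imwrite("pics/w5.png",o)
E
```

```text
(no output)
```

View pics/w5.png

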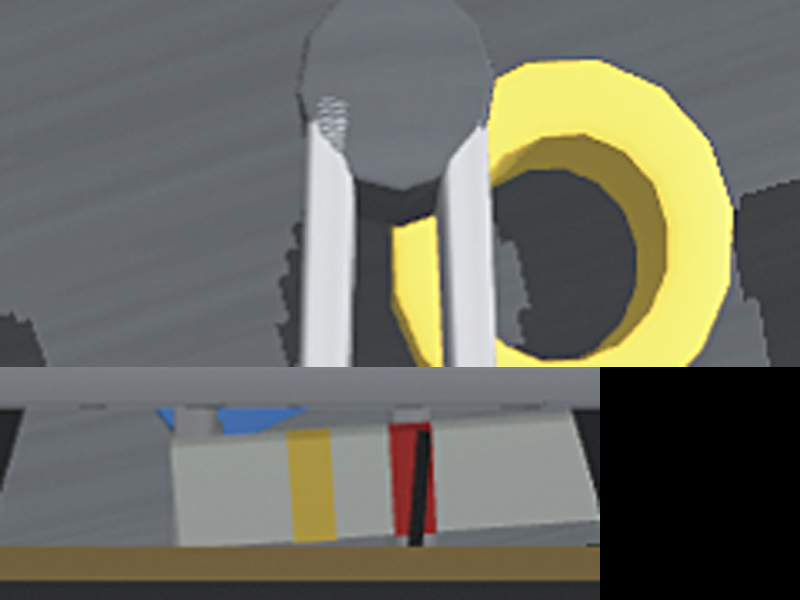

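The pointer stands on the red band: pointer at 420, red from 391 to 436. The plate and pivot look slightly turned against the gripper, so I'll fit the full tweezers pose from the feature pixels.

```bash
cat > fit.py <<'E'
from h import *
from scipy.optimize import least_squares
from scipy.spatial.transform import Rotation as R
def fit(p,sc,wp,plate,q=.118,pr=True):
    s=dict(T=p["Ts"],K=p["Ks"],D=p["Ds"]); w=dict(T=p["Tw"],K=p["Kw"],D=p["Dw"])
    M=p["M"]; B=np.array([[M[1,0],M[0,0],0],[-M[0,0],M[1,0],0],[0,0,1]]); wid=34+20*np.cos(q)-110*np.sin(q)
    tm=[-110+170*np.cos(q)+24*np.sin(q),24*np.cos(q)-170*np.sin(q),-30]
    g0=p["tool"]+[0,0,.008]+B@[0,(27-wid/2)/1000,0]
    def P(v,x):
        return g0+B@(v[3:]/1000+R.from_euler("xyz",v[:3],degrees=True).as_matrix()@(np.array(x)/1000))
    def res(v):
        e=[pix(s,P(v,x))-o for x,o in zip([[-110,0,0],tm,[60,-24,-30]],sc)]
        e.append(pix(w,P(v,[-110,0,6]))-wp)
        a,b=pix(w,P(v,[35,-24,6])),pix(w,P(v,[35,24,6])); e.append([30*((b-a)[0]/(b-a)[1]-plate)])
        return np.concatenate([np.concatenate(e),v[:3]/5,v[3:]/np.array([3,1.5,3])])
    o=least_squares(res,np.zeros(6)); v=o.x
    print("roll pitch yaw dx dy dz",np.round(v,1),"res",np.round(o.fun[:9],1))
    F,Mo=P(v,[60,-24,-30]),P(v,tm); print("tips",np.round(F,4),np.round(Mo,4),"mid",np.round((F+Mo)/2,4)); return v
E
python3 - <<'E'
from fit import *
p=np.load("p5.npz")
c=lambda x,y:np.array([203+y/6.4-.5+.08,253+x/6.4-.5+.08])
fit(p,[c(760,172),c(251,306),c(224,259)],np.array([26.2,318.8]),(412-445)/(570-175))
E
```

```text
roll pitch yaw dx dy dz [-1.8 -8.   3.6 -2.2  0.2 -0.9] res [ 0.4 -3.5  0.  -0.7  0.3 -0.3 -0.6  0.2  0.3]
tips [0.6086 0.013  0.0888] [0.6162 0.0398 0.0882] mid [0.6124 0.0264 0.0885]
```

The fit gives the tweezers tips-up by about 8°, and the lean of the bent tips agrees. I'll tilt the tool to level them, shift slightly and lower.

Request:
move_arm:
  targets:
    - [[0.012,0.042,0,-0.001,0.001,0,0.465],[0.012,0.042,0,-0.001,0.001,-0.003,0.465],[0.012,0.042,0,0,0.001,-0.005,0.465],[0,0,0,0,0,0,0.465],[0,0,0,0,0,0,0.465]]

```text
clock: 10.2
tool_pos: [0.5497, 0.0474, 0.0947]
eef_rot: [0.796, 0.601, -0.04, -0.056]
contact_force: [0.1, -0.3, -0.5]
opening: 0.466
```

Request:
move_arm:
  targets:
    - [[0,0,0,0,0,0,0.465],[0,0,0,0,0,0,0.465],[0,0,0,0,0,0,0.465]]

```text
clock: 10.5
tool_pos: [0.5489, 0.0476, 0.0953]
eef_rot: [0.796, 0.602, -0.04, -0.055]
contact_force: [-0.6, 0.5, -1.5]
opening: 0.464
```

```bash
cat > look.py <<'E'
from chk import *
import sys
n=sys.argv[1]
s=r.snapshot("scene"); w=r.snapshot("wrist"); save(w,"w%sraw"%n); np.savez("p%s.npz"%n,tool=t["tool_pos"],M=M,Ts=s["T"],Ks=s["K"],Ds=s["D"],Tw=w["T"],Kw=w["K"],Dw=w["D"])
c,d=[int(v) for v in pix(s,t["tool_pos"])]; c+=4; print(c,d)
a=cv2.resize(s["frame"][c-27:c+27,d-65:d+60,::-1],(800,346),interpolation=cv2.INTER_CUBIC)
W=w["frame"][:,:,::-1]
o=np.zeros((600,800,3),np.uint8); o[:346]=a
o[350:600,:400]=cv2.resize(W[0:100,240:400],(400,250),interpolation=cv2.INTER_CUBIC)
o[350:550,402:800]=cv2.resize(W[385:465,240:400],(398,200),interpolation=cv2.INTER_CUBIC)
cv2.imwrite("pics/l%s.png"%n,o)
E
python3 look.py 6
```

```text
10.5 [0.5489 0.0476 0.0953] z [-0.131  0.039 -0.991] toolx 74.20500831676357 open mm 40.798942983505896 [-0.6  0.5 -1.5]
242 320
```

View pics/l6.png

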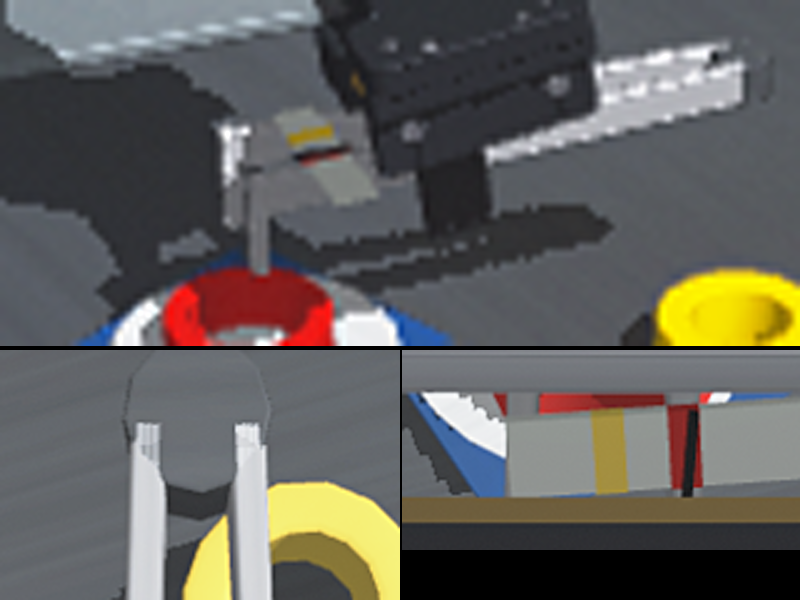

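```bash
python3 - <<'E'
from fit import *
k=-.5+.08
c=lambda x,y:np.array([203+y/6.4+k,253+x/6.4+k])
fit(np.load("p5.npz"),[c(733,177),c(251,306),c(224,259)],np.array([26.2,318.8]),(412-445)/(570-175))
c=lambda x,y:np.array([215+y/6.4+k,255+x/6.4+k])
fit(np.load("p6.npz"),[c(732,79),c(258,274),c(234,227)],np.array([24,318.8]),-.062)
# self check: bush rim in scene
E
```

```text
roll pitch yaw dx dy dz [-1.9 -8.1  3.7 -2.1  0.3 -0.8] res [-0.4  0.7  0.  -0.8  0.3 -0.4 -0.  -0.   0.2]
tips [0.6088 0.0131 0.0891] [0.6164 0.0399 0.0884] mid [0.6126 0.0265 0.0887]
roll pitch yaw dx dy dz [-0.5  0.4  3.4 -1.2 -0.1 -0.6] res [-0.7  1.4 -0.3  0.2  0.1  0.1  0.3 -0.   0. ]
tips [0.6027 0.0176 0.0726] [0.6103 0.0445 0.0724] mid [0.6065 0.031  0.0725]
```

Small residuals. The tweezers are level (pitch 0.4°), and the tip midpoint is (0.6065, 0.031) against the bush at (0.607, 0.030). The tips are 22 mm over the bush top and the pointer is on red. A last steadiness check, then I hand in.

```bash
python3 - <<'E'
from chk import *
a=cv2.imread("pics/w6raw.png").astype(int); b=r.snapshot("wrist")["frame"][:,:,::-1].astype(int)
print("wrist change tweezers/scale areas",np.abs(a-b)[:100,240:400].mean(),np.abs(a-b)[385:440,240:400].mean(), r.get_state()["opening"]*88)
print(r.finish_job())
E
```

```text
10.6 [0.549  0.0477 0.0953] z [-0.131  0.039 -0.991] toolx 74.20254032389651 open mm 40.989727241961255 [-0.4 -0.  -0.3]
wrist change tweezers/scale areas 1.0730208333333333 0.6692803030303031 41.06811086570684
the job is handed in; nothing more can be done
None
```

I lifted the tweezers off the rest and carried them over the red bush, which was the one waiting on the blue fixture. I squeezed them there to the red mark and handed the job in with them still held up, at about 10.6 s on the clock.

**Last checks:**
- **Squeeze:** the wrist picture shows the pointer on the red band. The measured opening is 41.0 mm against a nominal 40.9 mm, and it was steady between the last readings.
- **Position:** the fitted midpoint of the tips is (0.6065, 0.031) m and the bush is at about (0.607, 0.030) m. The tips are about 22 mm above the bush top.
- **Level:** after lifting, the tail drooped by about 8°. I corrected this by tilting the tool, and the fit now gives 0.4° of pitch.

**What disagreed:**
- My first estimate of where the tweezers lay was about 1–2 cm off, because I mixed one picture with a later camera pose. I corrected it before grasping.
- The tweezers sit turned about 3.5° against the finger pads, which I left as it is.
- I took no final picture of the whole bench to confirm that nothing else moved. I saw no sign of unintended contact in the force readings or in the pictures I took.

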